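# Secure a slide cassette and lift it out of its dock by the side catches

### The job

Of the two docked slide cassettes, take the one whose steel retaining bar stands open: while it still sits in its dock, swing the bar down over the slides and press its tab until the bar snaps in under the spring hook. Then pinch the two side catches fully together, lift the cassette straight up out of the dock, and finish while still holding it by the pinched catches, level and still, its underside about 12 cm above the dock. Leave the other cassette and everything else on the bench where they are.

Things in the scene. Friction and masses are not known exactly. Their poses are not given: they have to be found in the camera images.
- cassette: slide cassette to take out: black tray 88 (x) x 28 (y) x 30 mm with five glass slides on edge, steel retaining bar standing open; 0.2 kg. Origin: centre of its underside, 10 mm above the worktop while docked. z up; x runs from the bar's free end (-x, roughly towards the robot) to the bar's hinge (+x); side catches at +y and -y, at x = 0
- dock: its dock, fixed: grey base 150 x 92 mm, deck 10 mm high, corner guides up to 27 mm above the worktop; at each side an aluminium cheek (30 mm long, outer faces at y = +-34.5, top 45 mm above the worktop) whose lip holds down a catch's barb until it is pinched. Cassette play under 1 mm. Origin: centre of its underside, axes as the docked cassette
- bar (a joint): angle of the steel retaining bar, rad: 0 = closed, level over the slides; grows as the free end swings up and over (1.57 upright, stop 1.85). Stiff: it stays where left. At about 0.09 its cross pin meets the sloped nose of the spring hook; 4 to 8 N down on the tab snaps it past, then the hook holds it at 0 to 0.01
- bar_hinge (a point): centre of the bar's hinge pin, at x = +40, y = 0, z = 34 mm of the cassette; the pin runs along the cassette's y
- bar_tab (a point): middle of the upper face of the thumb tab at the bar's free end: 20 mm wide (y), 18 mm long plus a 3 mm lip, 3 mm thick, 101 mm from the hinge; with the bar closed at x = -61, y = 0, z = 35.5 mm of the cassette, beyond the tray's end. The bar is 12 mm wide and 113 mm long; 78 to 92 mm from the hinge is a window for the hook
- hook (a joint): angle of the spring hook at the tray's -x end, rad: 0 = at rest (over the bar's pin when the bar is closed), about 0.1 while the pin forces past. It stands at x = -40 to -47 mm, 6 mm wide, top 45 mm above the cassette's underside
- catch_left (a joint): angle of the left (+y) side catch, rad: 0 = sprung out, barb under the dock's lip; 0.16 = pinched fully in on its stop, upright, barb clear (clear from about 0.12). Takes about 2 N at the pad to start and 6 N to press home
- catch_right (a joint): the same for the right (-y) side catch
- pad_left (a point): middle of the outer face of the left catch's ribbed finger pad. A catch is a grey upright lever 24 mm wide (x), hinged beside the tray's floor; the pad covers 39 to 70 mm above the cassette's underside, middle at 55. Over both pads: 58 mm (63 at the top) sprung out, 41 mm pinched fully in
- pad_right (a point): the same point of the right catch
- other_cassette: second cassette of the same make, bar already closed and hooked, in the other dock; it stays there. Origin as for the first
- other_dock: the second dock, same make; which dock is left and which right changes
- marker: capped marker pen 137 mm long, 13 mm thick, lying between the docks; bystander
- timer: bench timer, 66 x 66 x 19 mm, behind the gap between the docks; bystander
- tips: pipette tip box with clear lid, 87 x 122 x 93 mm high, left of the docks; bystander
- dish: petri dish, 60 mm wide, 15 mm high, right of the docks; bystander
- wax: paraffin wax block, 28 x 45 x 16 mm, near left; bystander
- tweezers: steel forceps 133 mm long, lying right of the docks; bystander

How it is judged:
By the outcome, as a careful person would: the job done as asked, in the order asked, and still so for the second after the job is handed in, while the arm keeps its last pose, push and grip.
It also fails if it takes over 45 s, if anything falls off the work surface, if the arm or the gripper's body presses on something with over 40 N, if the wrist force passes 120 N, or if a joint passes its speed limit or range.

### The arm

A 6-joint arm with a two-finger parallel gripper is mounted at the origin on a cart in front of the work surface, level with it; the furniture and walls round the work are solid. World frame = base frame: x ahead of the robot, y to its left, z up, the work surface at z = 0. Lengths are in m, angles in rad, forces in N, time in s.
With the tool pointing down it reaches from about 0.4 to 0.825 m from the base axis. Payload 7 kg.
Tool frame: the origin (TCP) lies at the very end of the fingers, on their centre line; the grasp point (between the pads) lies arm.grip_point_offset behind it (arm.grip_point_offset is the distance from the TCP to the grasp point, in m); z points along the fingers, y is the line along which they close (so a half turn about z gives the same grasp; the last joint's range is limited). The gripper opens to 88 mm and grips with 3 to 60 N. Pads are 19 mm wide; open, the fingers measure 130 mm over their backs; the gripper's body (78 mm by 193 mm) begins 47 mm behind the grasp point.
Start: joints at [1.501, 0.359, 0.012, 0, -1.224, -0.288], TCP at [0.236, 0.632, 0.227] pointing down, gripper open.
Joint ranges: [-3.07, 3.07], [-1.43, 2.12], [-1.02, 1.25], [-3.03, 1.67], [-3.05, -0], [-3.03, 3.03]. Speed limits (rad/s): [2.39, 2.39, 3.01, 3.14, 3.14, 3.14].

### API

Orientations are given as [roll, pitch, yaw] about the fixed x, y, z axes, in that order (R = Rz(yaw) Ry(pitch) Rx(roll)).
In Python, from station import arm gives the robot as it stands.
- The arm moves only by the shell command python3 -m crank 'ROWS' [OPENING] [FORCE]. ROWS is JSON, a list of rows, each an object of numbers: "dx", "dy", "dz": the shift along the tool's x, y, z in cm; "wx", "wy", "wz": the turn, a rotation vector about the tool's x, y, z in degrees. A call has exactly 10 rows; each row is the pose to reach, as a shift and turn from the pose commanded when the call began, along the tool's axes at that moment; what a row does not reach only later rows make up. A row lasts 1/8 s, in which the tool goes at most 62.5 mm and 10.7 degrees, less where a joint would pass 70% of its speed; a pose out of reach is approached as far as the arm can. A call with a gripper value outside its range is refused whole. OPENING is the finger opening in cm, from 0 to 8.76, set as the call begins (- or left out, the last holds). The fingers move at their own pace and stop on an object; FORCE is the grip in N (left out, the last holds). Time passes only in rows, so rows that repeat a pose let the fingers close, or fill a call up. It gives the time, the measured TCP pose, the force, the opening and the grip force at its end, in the units of the state.
- arm.get_state(): the state, without advancing time (a new reading comes with each control period).
- arm.grab_frame(name): name is "side" or "top" or "wrist"; returns the picture (400x640x3 uint8, red, green, blue); there is no depth.
- arm.calibration(name): a dict with "fx", "fy", "cx", "cy" (pixels), "world_from_camera" (4x4, takes a point from camera to world coordinates). Camera axes: x right, y down, z forward; pixel columns grow to the right and rows downward; lengths in m; the calibration is good to about 2 mm. A picture is of the moment at which its call begins: read the wrist's pose just before it. calibration takes no time and is no camera call; for the wrist camera it gives the pose at the moment of the call.
- arm.job_done(): hands the job in; it is judged then, once.
Trained networks look in the newest picture that a camera, given by its name, has taken for a name from the list of things; names that differ only in an ending like _2 or _b are one class to them, and where a whole thing is asked for, a point or a joint stands for the part that bears it (a point fixed in the world has none). Each returns a list of dicts, best first, with "confidence" (0 to 1); they miss things now and then, are a little off and sometimes report something else, mostly with a low value. They report only what shows in the picture. A call takes as long as a camera call.
- arm.find_in(camera, query): "centre" ([x, y, z] in m, in world coordinates, good to about 4 mm: the middle of the surface that is visible of it).
- arm.masks_of(camera, query): "pixels" (400x640 bool, what is visible of it).
- arm.mark_of(camera, query): "centre" ([x, y, z] in m, in world coordinates, good to about 4 mm: a listed point, or the origin of a listed thing).
The state is a dict: "t": time; "q": joint angles; "qd": joint speeds; "joint_efforts": joint torques, N m; "eef_pos": TCP position; "ee_rot": TCP orientation; "force": force on the tool from outside, world axes, zero at the start; "moment": the same for the moment, N m; "width": finger opening in m; "gripper_force": force on a finger pad.
Only numpy, scipy, OpenCV 4.12 (cv2) and the standard library are available. Lean on these libraries where they do the work, as an engineer would, in place of code of your own. Each camera call takes 0.05 s, during which the arm holds its last target. There are 200 camera calls.

## Working session

There is one attempt and no reset: what is moved stays moved. The work goes in short steps, Python scripts to look and compute and a shell command to move; the robot and the scene stay as the last step left them, time stands still between calls to the robot, and variables do not carry over. Pictures are saved under pics/ and viewed, at most 10 in all, crops included, and the job is handed in when it is done.

```bash
mkdir -p pics; ls
python3 - <<'E'
from station import arm
import cv2,numpy as np
s=arm.get_state();print({k:np.round(v,3).tolist() for k,v in s.items()},arm.grip_point_offset)
for c in ["top","side"]:
    im=arm.grab_frame(c);cv2.imwrite(f"pics/{c}0.png",im[:,:,::-1])
    for q in ["cassette","other_cassette","dock","other_dock","bar_hinge","bar_tab","pad_left","pad_right","marker"]:
        print(c,q,[(np.round(d["centre"],3).tolist(),round(d["confidence"],2)) for d in arm.mark_of(c,q)][:3])
E
```

```text
pics
{'t': 0.0, 'q': [1.501, 0.359, 0.011, -0.0, -1.224, -0.288], 'qd': [0.001, 0.001, 0.001, -0.0, 0.0, 0.001], 'joint_efforts': [-0.002, -58.272, 29.305, 6.997, 0.007, -0.0], 'eef_pos': [0.236, 0.632, 0.226], 'ee_rot': [3.14, -0.0, -0.358], 'force': [0.057, -0.059, 0.159], 'moment': [-0.012, -0.009, -0.03], 'gripper_force': 0.0, 'width': 0.088} 0.0188
top cassette [([0.494, -0.141, 0.01], 0.56)]
top other_cassette [([0.537, 0.165, 0.011], 0.66), ([0.536, 0.166, 0.001], 0.33)]
top dock [([0.488, -0.146, 0.002], 0.62)]
top other_dock [([0.539, 0.167, 0.003], 0.94)]
top bar_hinge [([0.529, -0.142, 0.044], 0.46)]
top bar_tab [([0.452, -0.008, 0.002], 0.67), ([0.525, -0.146, 0.15], 0.44), ([0.647, -0.001, 0.002], 0.22)]
top pad_left [([0.497, -0.113, 0.063], 0.48)]
top pad_right [([0.491, -0.172, 0.061], 0.5)]
top marker [([0.453, -0.01, 0.0], 0.63)]
side cassette [([0.494, -0.141, 0.012], 0.94)]
side other_cassette [([0.533, 0.166, 0.011], 0.87)]
side dock [([0.489, -0.143, 0.0], 0.86)]
side other_dock [([0.533, 0.166, 0.002], 0.61)]
side bar_hinge [([0.525, -0.366, -0.001], 0.7), ([0.536, -0.141, 0.044], 0.38), ([0.43, -0.365, -0.001], 0.24)]
side bar_tab [([0.526, -0.14, 0.144], 0.56)]
side pad_left [([0.491, -0.114, 0.062], 0.52)]
side pad_right [([0.494, -0.17, 0.066], 0.48)]
side marker [([0.451, -0.006, 0.003], 0.67)]
```

View pics/top0.png

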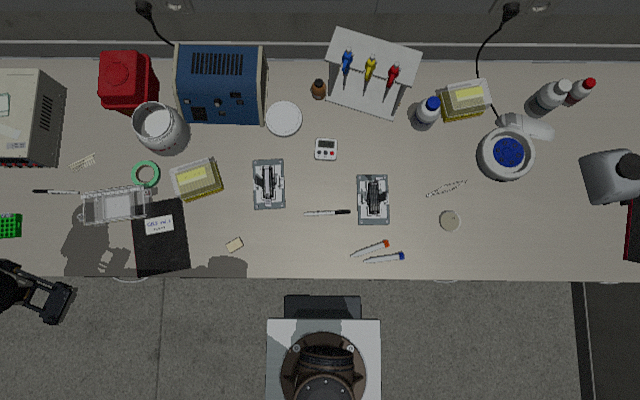

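View pics/side0.png

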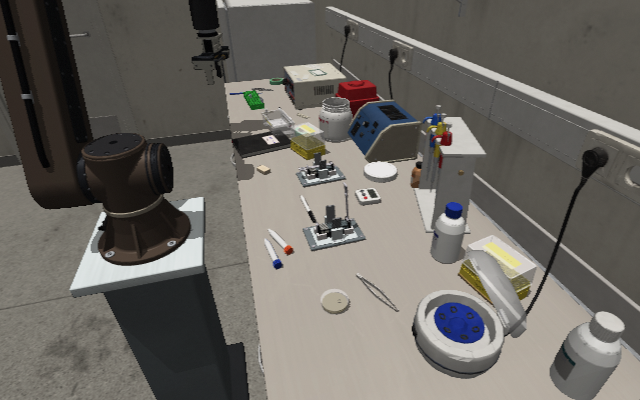

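Target is the right-hand dock (top picture about (373,199)), where the bar stands upright and shows in the side picture at about (346,200). The other cassette is at (268,184). I'll move in for a closer wrist view.

```bash
cat > h.py <<'E'
from station import arm
import numpy as np
from scipy.spatial.transform import Rotation as R
np.set_printoptions(precision=2,suppress=True)
def rows(wps,cmd=None):
    """wps: (x,y,z,yaw) world -> tool rows from commanded pose cmd (x,y,z,yaw) or measured"""
    s=arm.get_state()
    if cmd is None: p,r=np.array(s["eef_pos"]),R.from_euler("xyz",s["ee_rot"])
    else: p,r=np.array(cmd[:3]),R.from_euler("xyz",[np.pi,0,cmd[3]])
    for w in wps:
        d=r.inv().apply(np.array(w[:3])-p)*100
        v=(r.inv()*R.from_euler("xyz",[np.pi,0,w[3]])).as_rotvec(degrees=True)
        print("d",d,"w",v)
E
python3 - <<'E'
from h import *
s=arm.get_state();c=np.array(arm.calibration("wrist")["world_from_camera"])
T=np.eye(4);T[:3,:3]=R.from_euler("xyz",s["ee_rot"]).as_matrix();T[:3,3]=s["eef_pos"]
print(np.linalg.inv(T)@c, arm.calibration("wrist")["fx"])
rows([(.42,.45,.28,-.2),(.5,.2,.28,-.1),(.44,-.142,.28,0)])
E
```

```text
[[-0.   -0.97 -0.25  0.07]
 [ 1.   -0.   -0.    0.  ]
 [ 0.   -0.25  0.97 -0.16]
 [ 0.    0.    0.    1.  ]] 294.0307286676885
d [23.58 10.64 -5.34] w [-0.    0.   -9.04]
d [39.83 31.25 -5.34] w [ -0.     0.   -14.77]
d [46.18 65.39 -5.34] w [ -0.    0.  -20.5]
```

```bash
python3 -m crank '[{"dx":5.8,"dy":2.6,"dz":-1.3,"wz":-2},{"dx":11.8,"dy":5.3,"dz":-2.6,"wz":-4},{"dx":17.5,"dy":8,"dz":-3.9,"wz":-6},{"dx":23.5,"dy":10.6,"dz":-5,"wz":-8},{"dx":27.5,"dy":15.5,"dz":-5,"wz":-10},{"dx":31.5,"dy":20.5,"dz":-5,"wz":-12},{"dx":35.5,"dy":25.5,"dz":-5,"wz":-14},{"dx":39.5,"dy":30.5,"dz":-5,"wz":-16},{"dx":42,"dy":36,"dz":-5,"wz":-18},{"dx":44,"dy":41.5,"dz":-5,"wz":-20.5}]' 0 10
python3 - <<'E'
from h import *
rows([(.52,-.142,.27,0)])
E
```

```text
d [53.68 62.59 -4.34] w [ -0.    0.  -20.5]$[0]: bad value
```

```bash
python3 -m crank '[{"dx":5.8,"dy":2.6,"dz":-1.3,"wx":0,"wy":0,"wz":-2},{"dx":11.8,"dy":5.3,"dz":-2.6,"wx":0,"wy":0,"wz":-4},{"dx":17.5,"dy":8,"dz":-3.9,"wx":0,"wy":0,"wz":-6},{"dx":23.5,"dy":10.6,"dz":-5,"wx":0,"wy":0,"wz":-8},{"dx":27.5,"dy":15.5,"dz":-5,"wx":0,"wy":0,"wz":-10},{"dx":31.5,"dy":20.5,"dz":-5,"wx":0,"wy":0,"wz":-12},{"dx":35.5,"dy":25.5,"dz":-5,"wx":0,"wy":0,"wz":-14},{"dx":39.5,"dy":30.5,"dz":-5,"wx":0,"wy":0,"wz":-16},{"dx":42,"dy":36,"dz":-5,"wx":0,"wy":0,"wz":-18},{"dx":44,"dy":41.5,"dz":-5,"wx":0,"wy":0,"wz":-20.5}]' 0 10
python3 - <<'E'
from h import *
rows([(.52,-.142,.27,0)])
E
```

```text
t: 2.25
eef_pos: [0.5032, 0.0975, 0.2767]
ee_rot: [-3.142, -0.0, 0.001]
force: [0.9, -0.2, 0.3]
width: 0.0008
gripper_force: 0.0
d [ 1.65 23.95  0.67] w [-0.   -0.02  0.07]
```

```bash
python3 -m crank '[{"dx":0.5,"dy":5,"dz":0,"wx":0,"wy":0,"wz":0},{"dx":1,"dy":10,"dz":0.3,"wx":0,"wy":0,"wz":0},{"dx":1.6,"dy":15,"dz":0.7,"wx":0,"wy":0,"wz":0},{"dx":1.6,"dy":20,"dz":0.7,"wx":0,"wy":0,"wz":0},{"dx":1.6,"dy":24,"dz":0.7,"wx":0,"wy":0,"wz":0},{"dx":1.6,"dy":24,"dz":0.7,"wx":0,"wy":0,"wz":0},{"dx":1.6,"dy":24,"dz":0.7,"wx":0,"wy":0,"wz":0},{"dx":1.6,"dy":24,"dz":0.7,"wx":0,"wy":0,"wz":0},{"dx":1.6,"dy":24,"dz":0.7,"wx":0,"wy":0,"wz":0},{"dx":1.6,"dy":24,"dz":0.7,"wx":0,"wy":0,"wz":0}]'
python3 - <<'E'
from h import *
import cv2
c="wrist"
im=arm.grab_frame(c);cv2.imwrite("pics/w1.png",im[:,:,::-1])
np.savez("w1.npz",c=arm.calibration(c)["world_from_camera"])
k=arm.calibration(c);print(k["fx"],k["fy"],k["cx"],k["cy"])
for q in ["cassette","dock","bar_hinge","bar_tab","pad_left","pad_right"]:
    print(c,q,[(np.round(d["centre"],4).tolist(),round(d["confidence"],2)) for d in arm.mark_of(c,q)][:3])
E
```

```text
t: 3.5
eef_pos: [0.5191, -0.1399, 0.2696]
ee_rot: [3.142, -0.0, 0.001]
force: [0.1, -0.7, 0.4]
width: 0.0004
gripper_force: 0.0
294.0307286676885 294.0307286676885 324.2824370782249 199.2580722959053
wrist cassette [([0.4913, -0.1448, 0.0107], 0.55)]
wrist dock [([0.4919, -0.1417, 0.001], 0.66), ([0.4307, -0.3616, 0.0006], 0.62)]
wrist bar_hinge [([0.5338, -0.1408, 0.0453], 0.68), ([0.6426, -0.0033, 0.0022], 0.48), ([0.4939, -0.1412, 0.01], 0.36)]
wrist bar_tab [([0.524, -0.141, 0.1432], 0.82)]
wrist pad_left [([0.4873, -0.1415, 0.0021], 0.29)]
wrist pad_right [([0.49, -0.1754, 0.0637], 0.59)]
```

View pics/w1.png

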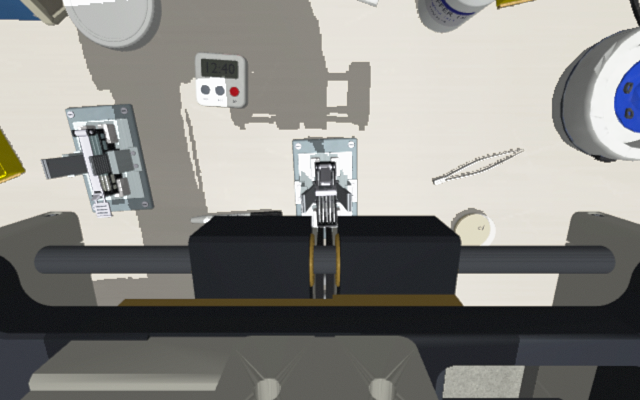

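The wrist picture shows the dock's back edge at about row 138, columns 293–356, so its yaw is near zero. The fingers hide the front half, so I'll back off 9 cm to see the whole dock.

```bash
python3 -m crank '[{"dx":-4,"dy":0,"dz":0,"wx":0,"wy":0,"wz":0},{"dx":-9,"dy":0,"dz":0,"wx":0,"wy":0,"wz":0},{"dx":-9,"dy":0,"dz":0,"wx":0,"wy":0,"wz":0},{"dx":-9,"dy":0,"dz":0,"wx":0,"wy":0,"wz":0},{"dx":-9,"dy":0,"dz":0,"wx":0,"wy":0,"wz":0},{"dx":-9,"dy":0,"dz":0,"wx":0,"wy":0,"wz":0},{"dx":-9,"dy":0,"dz":0,"wx":0,"wy":0,"wz":0},{"dx":-9,"dy":0,"dz":0,"wx":0,"wy":0,"wz":0},{"dx":-9,"dy":0,"dz":0,"wx":0,"wy":0,"wz":0},{"dx":-9,"dy":0,"dz":0,"wx":0,"wy":0,"wz":0}]'
python3 - <<'E'
from h import *
import cv2
c="wrist"
im=arm.grab_frame(c);cv2.imwrite("pics/w2.png",cv2.resize(im[:260,200:460,::-1],None,fx=2.3,fy=2.3,interpolation=cv2.INTER_CUBIC))
k=arm.calibration(c);T=np.array(k["world_from_camera"]);np.savez("w2.npz",T=T,im=im)
for q in ["cassette","dock","bar_hinge","bar_tab","pad_left","pad_right"]:
    print(c,q,[(np.round(d["centre"],4).tolist(),round(d["confidence"],2)) for d in arm.mark_of(c,q)][:2])
def w(u,v,z):
    d=T[:3,:3]@np.array([(u-k["cx"])/k["fx"],(v-k["cy"])/k["fy"],1]);return T[:3,3]+d*(z-T[2,3])/d[2]
m=arm.masks_of(c,"dock")
for d in m[:2]:
    ys,xs=np.nonzero(d["pixels"]);
    P=np.array([w(a,b,.01)[:2] for a,b in zip(xs,ys)],np.float32)
    print(d["confidence"],len(xs),xs.min(),xs.max(),ys.min(),ys.max(),cv2.minAreaRect(P),cv2.boxPoints(cv2.minAreaRect(P)).tolist())
E
```

```text
t: 5.1
eef_pos: [0.429, -0.1405, 0.2696]
ee_rot: [-3.142, 0.0, -0.0]
force: [-0.0, -0.2, 0.0]
width: 0.0005
gripper_force: 0.0
wrist cassette [([0.4943, -0.1454, 0.0104], 0.93)]
wrist dock [([0.49, -0.1394, 0.0034], 0.84), ([0.4917, -0.1424, 0.0094], 0.41)]
wrist bar_hinge [([0.531, -0.1388, 0.0474], 0.66)]
wrist bar_tab [([0.5247, -0.1384, 0.1448], 0.55)]
wrist pad_left [([0.4906, -0.1129, 0.0621], 0.56)]
wrist pad_right [([0.4878, -0.1764, 0.0656], 0.68)]
0.84 5066 290 358 69 181 ((0.4911198019981384, -0.14229059219360352), (0.14866416156291962, 0.09056748449802399), 1.6743477582931519) [[0.4154963195323944, -0.09919807314872742], [0.4181425869464874, -0.18972688913345337], [0.5667432546615601, -0.18538311123847961], [0.5640970468521118, -0.09485429525375366]]
0.47 5516 50 144 31 151 ((0.5343855619430542, 0.17149823904037476), (0.14865398406982422, 0.11409305036067963), 3.6561520099639893) [[0.4565720558166504, 0.22368893027305603], [0.46384763717651367, 0.10982808470726013], [0.612199068069458, 0.11930754780769348], [0.6049234867095947, 0.23316839337348938]]
```

View pics/w2.png

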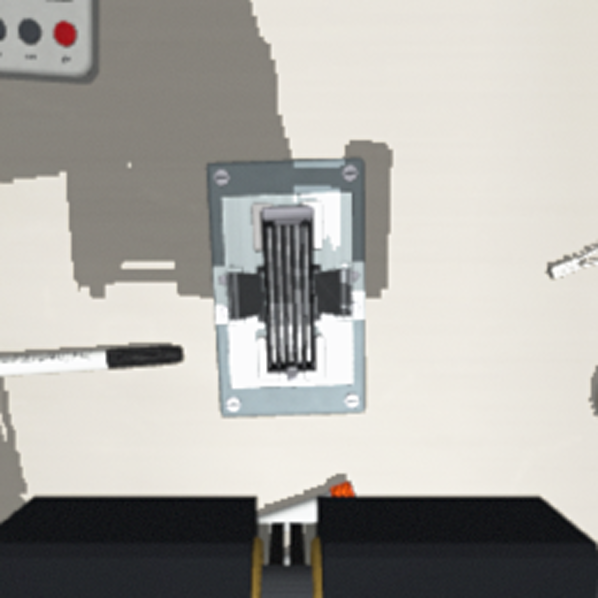

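```bash
cat >> h.py <<'E'
C=np.array([.491,-.1423]);Y=.03
def cw(x,z,y=0):  # cassette mm (z above worktop) -> world + yaw
    c,s=np.cos(Y),np.sin(Y);return (C[0]+(c*x-s*y)/1000,C[1]+(s*x+c*y)/1000,z/1000,Y)
def tip(th,r): return cw(40-r*np.cos(th)+1.5*np.sin(th)+9.5,44+r*np.sin(th)+1.5*np.cos(th))
E
python3 - <<'E'
from h import *
rows([cw(70,270),cw(65,140)])
print("swing")
a=cw(65,140)
rows([tip(t,r) for t,r in [(1.5,95),(1.35,97),(1.2,98),(1.05,99),(.9,100),(.75,102),(.6,105),(.45,108),(.3,110),(.2,111),(.1,111),(0,111)]],a)
E
```

```text
d [13.19 -0.03 -0.04] w [ 0.   -0.   -1.72]
d [12.69 -0.01 12.96] w [ 0.   -0.   -1.72]
swing
d [-2.07  0.    0.11] w [0. 0. 0.]
d [-3.53  0.    0.1 ] w [0. 0. 0.]
d [-4.96  0.    0.41] w [0. 0. 0.]
d [-6.35  0.    0.94] w [0. 0. 0.]
d [-7.65  0.    1.67] w [0. 0. 0.]
d [-8.91  0.    2.54] w [0. 0. 0.]
d [-10.13   0.     3.55] w [0. 0. 0.]
d [-11.21   0.     4.77] w [0. 0. 0.]
d [-12.01  -0.     6.21] w [0. 0. 0.]
d [-12.4    0.     7.25] w [0. 0. 0.]
d [-12.58   0.     8.34] w [0. 0. 0.]
d [-12.65   0.     9.45] w [0. 0. 0.]
```

```bash
python3 -m crank '[{"dx":5,"dy":0,"dz":0,"wx":0,"wy":0,"wz":-1.7},{"dx":10,"dy":0,"dz":0,"wx":0,"wy":0,"wz":-1.7},{"dx":13.5,"dy":0,"dz":0,"wx":0,"wy":0,"wz":-1.7},{"dx":13.5,"dy":0,"dz":3,"wx":0,"wy":0,"wz":-1.7},{"dx":13,"dy":0,"dz":7,"wx":0,"wy":0,"wz":-1.7},{"dx":12.7,"dy":0,"dz":10,"wx":0,"wy":0,"wz":-1.7},{"dx":12.7,"dy":0,"dz":13,"wx":0,"wy":0,"wz":-1.7},{"dx":12.7,"dy":0,"dz":13,"wx":0,"wy":0,"wz":-1.7},{"dx":12.7,"dy":0,"dz":13,"wx":0,"wy":0,"wz":-1.7},{"dx":12.7,"dy":0,"dz":13,"wx":0,"wy":0,"wz":-1.7}]'
python3 -m crank '[{"dx":-2,"dy":0,"dz":0,"wx":0,"wy":0,"wz":0},{"dx":-3.5,"dy":0,"dz":0.1,"wx":0,"wy":0,"wz":0},{"dx":-5,"dy":0,"dz":0.4,"wx":0,"wy":0,"wz":0},{"dx":-6.4,"dy":0,"dz":0.9,"wx":0,"wy":0,"wz":0},{"dx":-7.7,"dy":0,"dz":1.7,"wx":0,"wy":0,"wz":0},{"dx":-8.9,"dy":0,"dz":2.5,"wx":0,"wy":0,"wz":0},{"dx":-10.1,"dy":0,"dz":3.5,"wx":0,"wy":0,"wz":0},{"dx":-11.2,"dy":0,"dz":4.8,"wx":0,"wy":0,"wz":0},{"dx":-12,"dy":0,"dz":6.2,"wx":0,"wy":0,"wz":0},{"dx":-12,"dy":0,"dz":6.2,"wx":0,"wy":0,"wz":0}]'
python3 - <<'E'
from h import *
import cv2
im=arm.grab_frame("side");cv2.imwrite("pics/s2.png",cv2.resize(im[140:280,260:430,::-1],None,fx=4,fy=4,interpolation=cv2.INTER_CUBIC))
for q in ["bar_tab","cassette"]:
    print(q,[(np.round(d["centre"],4).tolist(),round(d["confidence"],2)) for d in arm.mark_of("side",q)][:2])
rows([tip(.2,111),tip(.1,111),tip(0,111)])
E
```

```text
t: 6.75
eef_pos: [0.557, -0.1405, 0.1411]
ee_rot: [3.141, -0.002, 0.03]
force: [0.7, -0.8, 0.9]
width: 0.0006
gripper_force: 0.0
t: 8.0
eef_pos: [0.4344, -0.1442, 0.0764]
ee_rot: [3.142, 0.003, 0.03]
force: [0.2, 0.1, -0.3]
width: 0.0005
gripper_force: 0.0
bar_tab [([0.4365, -0.1452, 0.0718], 0.48)]
cassette [([0.4924, -0.137, 0.0093], 0.94)]
d [-0.47 -0.01  1.04] w [ 0.01 -0.03 -0.  ]
d [-0.65 -0.01  2.13] w [ 0.01 -0.03 -0.  ]
d [-0.72 -0.01  3.24] w [ 0.01 -0.03 -0.  ]
```

View pics/s2.png

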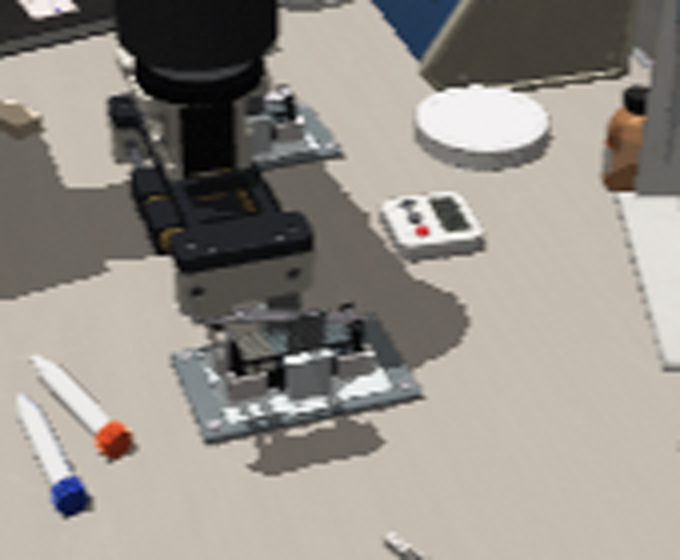

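The crop shows the bar lowered to about 0.3 rad, its free end under the fingers at about (215,320). Next I press down.

```bash
python3 -m crank '[{"dx":-0.4,"dy":0,"dz":0.7,"wx":0,"wy":0,"wz":0},{"dx":-0.6,"dy":0,"dz":1.3,"wx":0,"wy":0,"wz":0},{"dx":-0.7,"dy":0,"dz":1.8,"wx":0,"wy":0,"wz":0},{"dx":-0.7,"dy":0,"dz":2.2,"wx":0,"wy":0,"wz":0},{"dx":-0.7,"dy":0,"dz":2.4,"wx":0,"wy":0,"wz":0},{"dx":-0.7,"dy":0,"dz":2.6,"wx":0,"wy":0,"wz":0},{"dx":-0.7,"dy":0,"dz":2.7,"wx":0,"wy":0,"wz":0},{"dx":-0.7,"dy":0,"dz":2.8,"wx":0,"wy":0,"wz":0},{"dx":-0.7,"dy":0,"dz":2.9,"wx":0,"wy":0,"wz":0},{"dx":-0.7,"dy":0,"dz":2.9,"wx":0,"wy":0,"wz":0}]'
```

```text
t: 9.4
eef_pos: [0.4292, -0.1443, 0.0485]
ee_rot: [-3.142, -0.0, 0.03]
force: [0.4, 0.0, -0.2]
width: 0.0002
gripper_force: 0.0
```

```bash
python3 -m crank '[{"dx":0,"dy":0,"dz":0.05,"wx":0,"wy":0,"wz":0},{"dx":0,"dy":0,"dz":0.1,"wx":0,"wy":0,"wz":0},{"dx":0,"dy":0,"dz":0.15,"wx":0,"wy":0,"wz":0},{"dx":0,"dy":0,"dz":0.2,"wx":0,"wy":0,"wz":0},{"dx":0,"dy":0,"dz":0.25,"wx":0,"wy":0,"wz":0},{"dx":0,"dy":0,"dz":0.3,"wx":0,"wy":0,"wz":0},{"dx":0,"dy":0,"dz":0.3,"wx":0,"wy":0,"wz":0},{"dx":0,"dy":0,"dz":0.3,"wx":0,"wy":0,"wz":0},{"dx":0,"dy":0,"dz":0.3,"wx":0,"wy":0,"wz":0},{"dx":0,"dy":0,"dz":0.3,"wx":0,"wy":0,"wz":0}]'
python3 - <<'E'
from h import *
im=arm.grab_frame("side")
print([(np.round(d["centre"],4).tolist(),round(d["confidence"],2)) for d in arm.mark_of("side","bar_tab")][:2])
E
```

```text
t: 10.65
eef_pos: [0.4291, -0.1443, 0.0456]
ee_rot: [3.142, -0.0, 0.03]
force: [-1.0, -0.8, 2.3]
width: 0.0004
gripper_force: 1.4
[([0.4921, -0.1691, 0.0649], 0.32)]
```

```bash
python3 -m crank '[{"dx":0,"dy":0,"dz":0.03,"wx":0,"wy":0,"wz":0},{"dx":0,"dy":0,"dz":0.06,"wx":0,"wy":0,"wz":0},{"dx":0,"dy":0,"dz":0.08,"wx":0,"wy":0,"wz":0},{"dx":0,"dy":0,"dz":0.1,"wx":0,"wy":0,"wz":0},{"dx":0,"dy":0,"dz":0.1,"wx":0,"wy":0,"wz":0},{"dx":0,"dy":0,"dz":0.1,"wx":0,"wy":0,"wz":0},{"dx":0,"dy":0,"dz":0.1,"wx":0,"wy":0,"wz":0},{"dx":0,"dy":0,"dz":0.1,"wx":0,"wy":0,"wz":0},{"dx":0,"dy":0,"dz":0.1,"wx":0,"wy":0,"wz":0},{"dx":0,"dy":0,"dz":0.1,"wx":0,"wy":0,"wz":0}]'
```

```text
t: 12.0
eef_pos: [0.4291, -0.1444, 0.045]
ee_rot: [3.141, -0.0, 0.03]
force: [-2.4, -0.4, 9.4]
width: 0.0005
gripper_force: 4.8
```

```bash
python3 -m crank '[{"dx":0,"dy":0,"dz":0.05,"wx":0,"wy":0,"wz":0},{"dx":0,"dy":0,"dz":0.08,"wx":0,"wy":0,"wz":0},{"dx":0,"dy":0,"dz":0.08,"wx":0,"wy":0,"wz":0},{"dx":0,"dy":0,"dz":-0.3,"wx":0,"wy":0,"wz":0},{"dx":0,"dy":0,"dz":-2,"wx":0,"wy":0,"wz":0},{"dx":0,"dy":0,"dz":-6,"wx":0,"wy":0,"wz":0},{"dx":0,"dy":0,"dz":-11,"wx":0,"wy":0,"wz":0},{"dx":0,"dy":0,"dz":-15,"wx":0,"wy":0,"wz":0},{"dx":0,"dy":0,"dz":-15,"wx":0,"wy":0,"wz":0},{"dx":0,"dy":0,"dz":-15,"wx":0,"wy":0,"wz":0}]' 8.7
python3 - <<'E'
from h import *
import cv2
out=[]
for c,sl in (("side",np.s_[170:260,290:380]),("wrist",np.s_[60:200,254:394])):
    im=arm.grab_frame(c);out.append(cv2.resize(im[sl][:,:,::-1],(400,400),interpolation=cv2.INTER_CUBIC))
    k=arm.calibration(c);T=np.array(k["world_from_camera"])
    for q in ["bar_tab","bar_hinge","cassette","dock","pad_left","pad_right"]:
        print(c,q,[(np.round(d["centre"],4).tolist(),round(d["confidence"],2)) for d in arm.mark_of(c,q)][:2])
def w(u,v,z):
    d=T[:3,:3]@np.array([(u-k["cx"])/k["fx"],(v-k["cy"])/k["fy"],1]);return T[:3,3]+d*(z-T[2,3])/d[2]
for d in arm.masks_of(c,"dock")[:2]:
    ys,xs=np.nonzero(d["pixels"])
    print(d["confidence"],cv2.minAreaRect(np.array([w(a,b,.01)[:2] for a,b in zip(xs,ys)],np.float32)))
cv2.imwrite("pics/p3.png",np.hstack(out))
E
```

```text
t: 13.25
eef_pos: [0.4285, -0.1441, 0.194]
ee_rot: [-3.141, 0.001, 0.029]
force: [-0.5, 0.6, -0.4]
width: 0.0861
gripper_force: 0.0
side bar_tab [([0.5379, 0.3665, -0.0015], 0.58), ([0.4301, -0.1425, 0.045], 0.47)]
side bar_hinge [([0.5334, -0.1408, 0.0419], 0.44)]
side cassette [([0.4887, -0.1423, 0.0092], 0.71), ([0.4504, -0.0065, 0.0011], 0.53)]
side dock [([0.4909, -0.1408, -0.0014], 0.77), ([0.4514, -0.0042, -0.0019], 0.53)]
side pad_left [([0.4928, -0.1139, 0.0608], 0.66), ([0.6391, -0.0024, 0.0015], 0.34)]
side pad_right [([0.5402, -0.1362, 0.0418], 0.74), ([0.4936, -0.1671, 0.067], 0.54)]
wrist bar_tab [([0.4283, -0.1399, 0.0425], 0.84)]
wrist bar_hinge [([0.5338, -0.1415, 0.0433], 0.91)]
wrist cassette [([0.4946, -0.1429, 0.0106], 0.93)]
wrist dock []
wrist pad_left [([0.4952, -0.1144, 0.0657], 0.88), ([0.4311, -0.3623, 0.0018], 0.73)]
wrist pad_right [([0.431, -0.3644, -0.001], 0.63), ([0.4889, -0.1732, 0.0654], 0.57)]
0.9 ((0.49211713671684265, -0.14215917885303497), (0.14873990416526794, 0.0918710008263588), 1.6262379884719849)
0.49 ((0.4914248287677765, -0.1701337844133377), (0.026384668424725533, 0.021529996767640114), 1.6252835988998413)
```

View pics/p3.png

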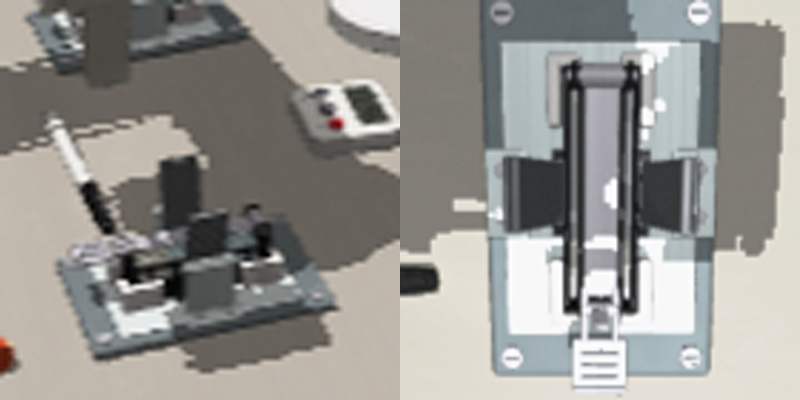

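The right half shows the bar lying level along the tray, hook nose showing in its window at about (600,300); the tab is measured at z 43–45 mm, so it is latched. Moving to grasp the catches.

Run:
```python
from h import *
C[:]=[.4915,-.1422]
rows([cw(0,50)])
```

```text
d [ 6.24 -0.02 14.46] w [-0.   -0.01 -0.02]
```

```bash
python3 -m crank '[{"dx":3,"dy":0,"dz":0,"wx":0,"wy":0,"wz":0},{"dx":6.2,"dy":0,"dz":0,"wx":0,"wy":0,"wz":0},{"dx":6.2,"dy":0,"dz":3,"wx":0,"wy":0,"wz":0},{"dx":6.2,"dy":0,"dz":6,"wx":0,"wy":0,"wz":0},{"dx":6.2,"dy":0,"dz":9,"wx":0,"wy":0,"wz":0},{"dx":6.2,"dy":0,"dz":11.5,"wx":0,"wy":0,"wz":0},{"dx":6.2,"dy":0,"dz":13.5,"wx":0,"wy":0,"wz":0},{"dx":6.2,"dy":0,"dz":14.5,"wx":0,"wy":0,"wz":0},{"dx":6.2,"dy":0,"dz":14.5,"wx":0,"wy":0,"wz":0},{"dx":6.2,"dy":0,"dz":14.5,"wx":0,"wy":0,"wz":0}]'
python3 -m crank '[{"dx":0,"dy":0,"dz":0,"wx":0,"wy":0,"wz":0},{"dx":0,"dy":0,"dz":0,"wx":0,"wy":0,"wz":0},{"dx":0,"dy":0,"dz":0,"wx":0,"wy":0,"wz":0},{"dx":0,"dy":0,"dz":0,"wx":0,"wy":0,"wz":0},{"dx":0,"dy":0,"dz":0,"wx":0,"wy":0,"wz":0},{"dx":0,"dy":0,"dz":0,"wx":0,"wy":0,"wz":0},{"dx":0,"dy":0,"dz":0,"wx":0,"wy":0,"wz":0},{"dx":0,"dy":0,"dz":0,"wx":0,"wy":0,"wz":0},{"dx":0,"dy":0,"dz":0,"wx":0,"wy":0,"wz":0},{"dx":0,"dy":0,"dz":0,"wx":0,"wy":0,"wz":0}]' 3 30
```

```text
t: 15.25
eef_pos: [0.4917, -0.1424, 0.0503]
ee_rot: [3.142, -0.001, 0.03]
force: [0.2, -0.1, 0.3]
width: 0.0873
gripper_force: 0.0
t: 16.5
eef_pos: [0.4916, -0.1424, 0.0503]
ee_rot: [3.141, -0.001, 0.03]
force: [-1.3, 0.9, 7.8]
width: 0.0397
gripper_force: 30.0
```

```bash
python3 -m crank '[{"dx":0,"dy":0,"dz":-0.1,"wx":0,"wy":0,"wz":0},{"dx":0,"dy":0,"dz":-0.3,"wx":0,"wy":0,"wz":0},{"dx":0,"dy":0,"dz":-0.6,"wx":0,"wy":0,"wz":0},{"dx":0,"dy":0,"dz":-1,"wx":0,"wy":0,"wz":0},{"dx":0,"dy":0,"dz":-1.4,"wx":0,"wy":0,"wz":0},{"dx":0,"dy":0,"dz":-1.8,"wx":0,"wy":0,"wz":0},{"dx":0,"dy":0,"dz":-2.2,"wx":0,"wy":0,"wz":0},{"dx":0,"dy":0,"dz":-2.6,"wx":0,"wy":0,"wz":0},{"dx":0,"dy":0,"dz":-3,"wx":0,"wy":0,"wz":0},{"dx":0,"dy":0,"dz":-3,"wx":0,"wy":0,"wz":0}]'
python3 -c "
from h import *;import cv2
im=arm.grab_frame('side');cv2.imwrite('pics/s4.png',cv2.resize(im[150:260,280:390,::-1],(550,550),interpolation=cv2.INTER_CUBIC))"
```

```text
t: 17.75
eef_pos: [0.4913, -0.1424, 0.0799]
ee_rot: [-3.142, -0.001, 0.03]
force: [0.2, -0.3, -2.2]
width: 0.0395
gripper_force: 30.0
```

View pics/s4.png

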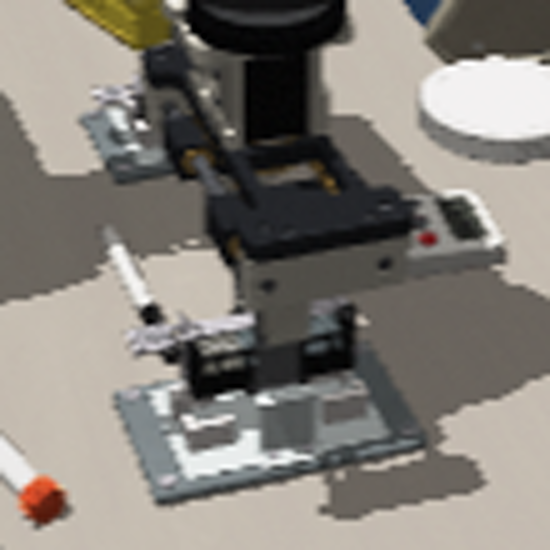

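The picture shows the cassette (tray at about (270,355)) rising level out of its dock with the bar closed. The −2.2 N force fits its 0.2 kg weight. I'll lift the remaining 9 cm.

```bash
python3 -m crank '[{"dx":0,"dy":0,"dz":-0.8,"wx":0,"wy":0,"wz":0},{"dx":0,"dy":0,"dz":-2.3,"wx":0,"wy":0,"wz":0},{"dx":0,"dy":0,"dz":-4,"wx":0,"wy":0,"wz":0},{"dx":0,"dy":0,"dz":-5.7,"wx":0,"wy":0,"wz":0},{"dx":0,"dy":0,"dz":-7.3,"wx":0,"wy":0,"wz":0},{"dx":0,"dy":0,"dz":-8.5,"wx":0,"wy":0,"wz":0},{"dx":0,"dy":0,"dz":-9,"wx":0,"wy":0,"wz":0},{"dx":0,"dy":0,"dz":-9,"wx":0,"wy":0,"wz":0},{"dx":0,"dy":0,"dz":-9,"wx":0,"wy":0,"wz":0},{"dx":0,"dy":0,"dz":-9,"wx":0,"wy":0,"wz":0}]'
python3 -c "
from h import *;import cv2
im=arm.grab_frame('side');cv2.imwrite('pics/s5.png',cv2.resize(im[120:260,260:400,::-1],(560,560),interpolation=cv2.INTER_CUBIC))
for q in ['cassette','bar_tab','bar_hinge','dock']: print(q,[(np.round(d['centre'],3).tolist(),round(d['confidence'],2)) for d in arm.mark_of('side',q)][:2])"
```

```text
t: 19.05
eef_pos: [0.4908, -0.1425, 0.169]
ee_rot: [3.142, 0.001, 0.03]
force: [0.2, 0.5, -2.0]
width: 0.0395
gripper_force: 30.0
cassette [([0.49, -0.14, 0.131], 0.75)]
bar_tab [([0.429, -0.143, 0.166], 0.59)]
bar_hinge [([0.533, -0.142, 0.159], 0.69)]
dock [([0.487, -0.143, -0.002], 0.98)]
```

View pics/s5.png

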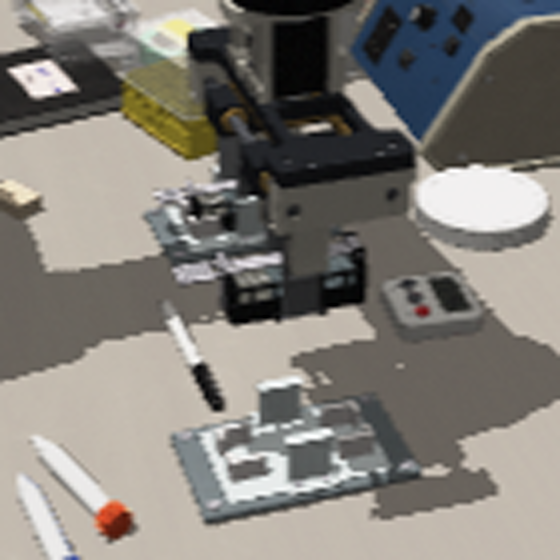

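The cassette (about (295,285)) hangs level and still above the empty dock with the bar closed, and its underside is measured at z ≈ 0.13 m. Handing in.

```bash
python3 -c "
from station import arm
print(arm.job_done())"
```

```text
the job is handed in; nothing more can be done
None
```

Handed in: the bar was swung down and pressed level over the slides, then both catches were pinched and the cassette lifted straight out. It was held level about 12 cm above its dock at 19 s of the 45 s limit. That the bar is hooked I judged from its measured height and the close-up picture, as there is no reading of the hook itself.

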